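# Mount a die on the base behind two catches and hold it home

### The arm

A 7-joint arm with a two-finger parallel gripper is mounted at the origin on the work surface. World frame = base frame: x ahead of the robot, y to its left, z up, the work surface at z = 0. Lengths are in mm, angles in rad, forces in N, time in s.
With the tool pointing down it reaches from about 425 to 875 mm from the base axis. Payload 4.7 kg.
Tool frame: the origin (TCP) lies between the finger pads; the fingertips stand 19 mm ahead of it and the grasp point (between the pads) is the TCP (bot.finger_overhang is the distance from the TCP to the fingertips, in mm); z points along the fingers, y is the line along which they close (so a half turn about z gives the same grasp; the last joint's range is limited). The gripper opens to 85 mm and grips with 20 to 120 N. Pads are 22 mm wide; open, the fingers measure 114 mm over their backs; the gripper's body (76 mm by 85 mm) begins 54 mm behind the grasp point. The pads swing forward as they close: fully open they stand 13 mm farther back than shut.
Start: joints at [1.35, 0.321, -0.07, 1.45, 0.023, 1.371, -0.057], TCP at [151.2, -632.188, 250.349] pointing down, gripper open.
Joint ranges: [-2.86, 2.86], [-0.3, 2.09], [-1.38, 1.24], [0.06, 2.45], [-1.56, 4.7], [0.09, 2.05], [-2.69, 2.69]. Speed limits (rad/s): [2.57, 2.57, 3.14, 3.14, 3.14, 3.14, 3.14].

### API

Orientations are given as a unit quaternion [x, y, z, w].
In Python, from workcell import sensors, camera, job_done, bot gives the robot as it stands.
- The arm moves only by the tool arm_command, never from a script. Its argument "deltas" is one flat list of numbers, 5 for each row, row after row: the opening, from -1 (shut) to 1 (fully open), then the shift along the tool's x, y, z in cm, then the turn about the tool's z in rad. In form: [grip, tx, ty, tz, yaw, grip, tx, ty, tz, yaw, ...]. A call has 1 to 5 rows; each row shifts and turns the commanded pose from where the row before left it, along the tool's axes as they then stand; what a row does not reach is not made up. A row lasts 1/12 s, in which the tool goes at most 41.7 mm and 7.16 degrees, less where a joint would pass 70% of its speed; a pose out of reach is approached as far as the arm can. A call is refused whole if a number of a shift passes 4.17 or a number of a turn 0.125, either way. A call with a gripper value outside its range is refused whole. The fingers move at their own pace and stop on an object; "newtons" is the grip in N (left out, the last holds). Time passes only in rows, so rows that do not move let the fingers close. It gives the time, the measured TCP pose, the force and the opening at its end, in the units of the state.
- sensors.observe(): the state, without advancing time (a new reading comes with each control period).
- camera(name): name is "side" or "top" or "wrist"; returns a dict with "color" (384x512x3 uint8, red, green, blue), "camera_matrix" (3x3 intrinsics, pixels), "rvec" (rotation vector, rad) and "tvec" (3), from world to camera coordinates, as OpenCV has them. Camera axes: x right, y down, z forward; pixel columns grow to the right and rows downward; lengths in mm; the calibration is good to about 2 mm. The wrist camera is an equidistant fisheye: a pixel r from the principal point sees the ray r / f radians off the axis. A picture is of the moment at which its call begins. There is no depth.
- job_done(): hands the job in, once; it reports no verdict.
The state is a dict: "time": time; "joints": joint angles; "joint_velocities": joint speeds; "joint_torque": joint torques, N m; "position": TCP position; "eef_rot": TCP orientation; "contact_force": force on the tool from outside, world axes, zero at the start; "torque": the same for the moment, N m; "opening": finger opening in mm.
Only numpy, scipy, OpenCV 4.12 (cv2) and the standard library are available. Lean on these libraries where they do the work, as an engineer would, in place of code of your own. Each camera call takes 0.05 s, during which the arm holds its last target. There are 200 camera calls.

### The job

Mount the engraved metal die on the drilled steel base in the chase: first drop the two loose steel catches into the two end bores of the base's back row (farthest from the robot), one in each, heads right down and lips towards the robot. Then lay the die flat on the base, lengthways along the row and about centred, and gently slide it away from the robot until its long edge is in under both lips and stops against both catches. Finish while the fingers still hold the die pressed home against both catches, so that I can fit the front ones, and leave everything else on the bench alone.

Things in the scene. Friction and masses are not known exactly. Their poses are not given: they have to be found in the camera images.
- base_top (a point): centre of the top of the drilled steel base, 20 mm above the bench: plate 150 (x) by 170 mm (y), fixed in a chase 222 by 242 mm over all, whose bars and wood are 2 to 5 mm lower. 15 bores: rows at x = 45 (back row), 0, -45 mm, bores at y = 60, 30, 0, -30, -60 mm. x away from the robot to the back row, y left along the rows, z up; yaw up to 0.2 rad
- bore_left (a point): centre of the mouth of the left (+y) end bore of the back row, level with the base's top; axes as base_top. Bore 21.6 mm diameter, right through the 20 mm base, rim chamfered 1.5 mm. With a catch home in it the head's bottom rests on the base, the catch's centre 3.75 mm below this point
- bore_right (a point): centre of the mouth of the right (-y) end bore of the back row, level with the base's top; axes as base_top. Bore 21.6 mm diameter, right through the 20 mm base, rim chamfered 1.5 mm. With a catch home in it the head's bottom rests on the base, the catch's centre 3.75 mm below this point
- catch_a_mid (a point): centre of a dark-steel catch, half-way up (14 mm above its foot); starts upright on the bench, 28.5 mm tall, 75 g. Shank: round, 20 mm diameter, 18 mm long, foot tapered to 15 mm over 3 mm. Head on top: block 22 (x) by 24 (y) by 10.5 mm high; grip its flat sides, across y. A lip 3 mm thick juts 5 mm from the top of the head's front face to the catch's -x, underside 7.5 mm above the head's bottom. z up
- catch_b_mid (a point): centre of the second catch, half-way up; the same in every way as catch_a, axes too. Either catch may go in either end bore
- catch_a_lip (a point): middle of the tip of the lip of catch_a, 16 mm from the catch's axis towards its -x and 27 mm above its foot
- catch_b_lip (a point): middle of the tip of the lip of catch_b, 16 mm from the catch's axis towards its -x and 27 mm above its foot
- die_mid (a point): centre of the pale metal die, half-way up (5.5 mm above its underside), lying face up, 160 g: flange all round 60 (x) by 144 (y) by 6 mm thick, 8 mm wide; engraved part within 44 by 128 mm, 5 mm higher. Same either way round. Take it across x, by the flange edges (60 mm) or the engraved part. Home, its centre is 4 to 6 mm behind the base's centre
- quoin: bystander: pale metal expanding quoin, a block 20 by 44 by 20 mm; origin under its centre
- wood_sort: bystander: wooden ornament block 26 by 34 by 21 mm with a raised disc, 23 mm tall over all; origin under its centre
- quoin_key: bystander: T-shaped steel key lying flat, 81 mm long, handle 70 mm across at its +x end; origin under the middle of the 75 mm shaft
- ink_tin: bystander: round steel tin 84 mm in diameter, 55 mm tall; origin under its centre
Things that resemble listed ones, but are neither listed nor needed, are in the scene too. What is shaped like the part that bears die_mid but blue is not meant. What is shaped like the part that bears catch_a_mid but red is not meant.

How it is judged:
By the outcome, as a careful person would: the job done as asked, in the order asked, and still so for the second after the job is handed in, while the arm keeps its last pose, push and grip.
It also fails if it takes over 72 s, if anything falls off the work surface, if the arm or the gripper's body presses on something with over 40 N, if the wrist force passes 120 N, or if a joint passes its speed limit or range.

## Working session

There is one attempt and no reset: what is moved stays moved. The work goes in short steps, Python scripts to look and compute and a tool call to move; the robot and the scene stay as the last step left them, time stands still between calls to the robot, and variables do not carry over. Pictures are saved under pics/ and viewed, on a budget of 10 in all, crops included, one or two more only if the job needs it, and the job is handed in when it is done.

Besides the shell and the picture viewer there is one more tool, called in YAML: its name, and indented under it one key for each argument. arm_command: Moves the arm, as the interface text tells. Its arguments: {"type":"object","properties":{"deltas":{"type":"array"},"newtons":{"type":"number"}},"required":["deltas"]}

```bash
ls; mkdir -p pics
cat > h.py <<'E'
import numpy as np,cv2
from workcell import sensors,camera,job_done,bot
def snap(n,f=None):
    c=camera(n)
    if f: cv2.imwrite('pics/'+f,c['color'][:,:,::-1])
    return c
E
python3 - <<'E'
from h import *
import pickle
a={n:camera(n) for n in('top','side')}
pickle.dump(a,open('c0.pkl','wb'))
for n in a: cv2.imwrite(f'pics/{n}0.png',cv2.resize(a[n]['color'][:,:,::-1],(800,600),interpolation=cv2.INTER_CUBIC)); print(a[n]['camera_matrix'],a[n]['rvec'],a[n]['tvec'])
s=sensors.observe();print(s)
E
```

```text
pics
[[408.35712973   0.         252.61666931]
 [  0.         408.35712973 193.98540459]
 [  0.           0.           1.        ]] [ 2.19769592 -2.21034704  0.06298613] [  7.78204682 500.91850345 965.40069667]
[[474.08091921   0.         255.13215859]
 [  0.         474.08091921 187.52505524]
 [  0.           0.           1.        ]] [ 0.85870359 -2.65648759  0.94159228] [ 414.56739933  238.83985891 1095.81605514]
{'time': 0.1, 'joints': array([ 1.35008924,  0.32177064, -0.07006695,  1.45159664,  0.02260649,
        1.3708168 , -0.056864  ]), 'joint_velocities': array([ 0.00044765, -0.00073704,  0.00124107, -0.00316664, -0.00037954,
        0.00058986,  0.00145045]), 'joint_torque': array([-3.00706588e-04, -4.94874215e+01, -3.84302270e-01, -3.15208411e+01,
        1.29432869e-02,  7.48136546e-03,  3.22198196e-05]), 'position': array([ 151.05754014, -631.71711799,  249.29667613]), 'eef_rot': array([ 9.93112827e-01,  1.17158431e-01, -1.59258127e-04, -8.88312975e-04]), 'contact_force': array([-0.38540164,  0.09191837, -0.43992137]), 'torque': array([-0.01641025, -0.01294157,  0.00534337]), 'opening': 85.1558611479784}
```

View pics/top0.png

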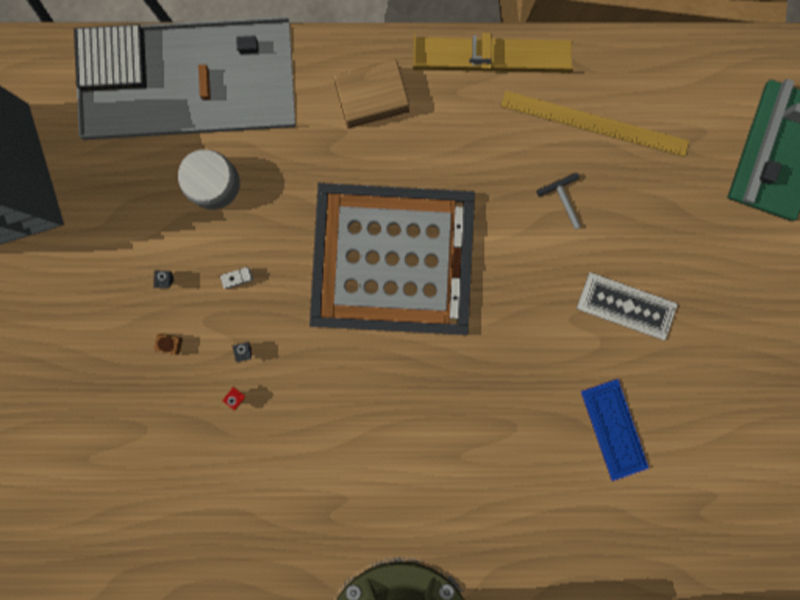

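View pics/side0.png

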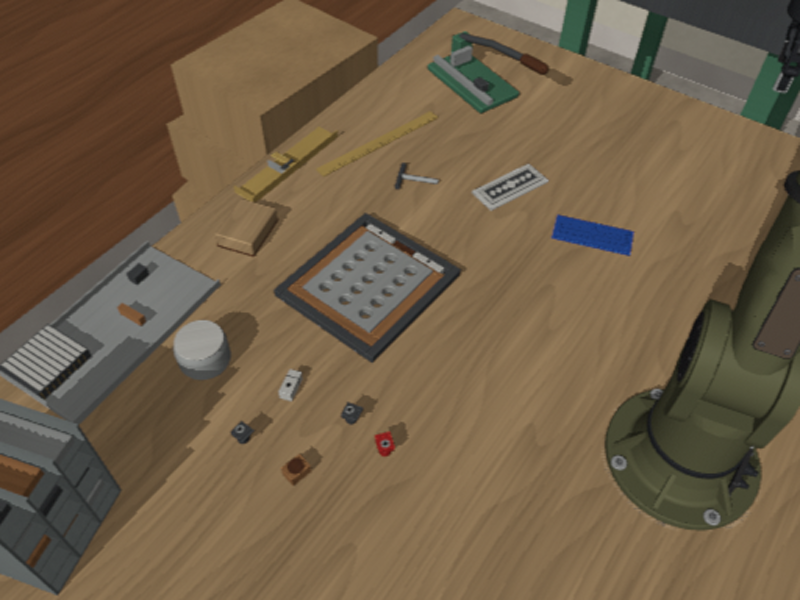

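Top view (800×600 pixels): two dark catches at (163,278) and (242,351). The red look-alike at (233,398) is not meant. The pale die is at (627,306), and the blue one at (615,430) is not meant. The base is at (393,257), with its back row at row ≈229. Next I'll measure these and confirm with one enlarged crop.

```bash
cat >> h.py <<'E'
def ray(c,uv,z):
    "pinhole pixel -> world point on plane z"
    R=cv2.Rodrigues(np.array(c['rvec'],float))[0];t=np.array(c['tvec'],float).ravel()
    d=R.T@np.linalg.inv(c['camera_matrix'])@np.array([uv[0],uv[1],1.]);o=-R.T@t
    return o+d*(z-o[2])/d[2]
E
python3 - <<'E'
from h import *
import pickle
a=pickle.load(open('c0.pkl','rb'));c=a['top'];im=c['color']
# bores: rough pixel -> refine by centroid of brown within plate
g=im.astype(int); br=((g[:,:,0]-g[:,:,2])>25).astype(np.uint8)
n,l,s,ce=cv2.connectedComponentsWithStats(br[125:200,212:292].copy())
B=[(ce[i]+[212,125],s[i,4]) for i in range(1,n) if 20<s[i,4]<130]
for p,ar in B: print('bore',p.round(1),ar,ray(c,p,20).round(1))
# die: bright or dark in box
x0,y0,x1,y1=360,165,445,225
hsv=cv2.cvtColor(im,cv2.COLOR_RGB2HSV)[y0:y1,x0:x1]
m=((hsv[:,:,1]<50)&(hsv[:,:,2]>110)).astype(np.uint8)
cn=max(cv2.findContours(m,0,2)[0],key=cv2.contourArea)
r=cv2.minAreaRect(cn);bx=cv2.boxPoints(r)+[x0,y0]
P=np.array([ray(c,p,6) for p in bx]);print('die',P.round(1),P.mean(0).round(1),[np.linalg.norm(P[i]-P[i-1]).round(1) for i in range(4)])
crops=[]
for (u,v) in((104,178),(155,225),(401,196)):
    k=18 if u<300 else 36
    crops.append(cv2.resize(im[v-k:v+k,u-k:u+k],(266,266),interpolation=cv2.INTER_CUBIC))
    print(u,v,ray(c,(u,v),28))
ss=a['side']['color']
for (u,v) in((154,276),(225,264),(326,119)):
    k=18 if u<300 else 36
    crops.append(cv2.resize(ss[v-k:v+k,u-k:u+k],(266,266),interpolation=cv2.INTER_CUBIC))
cv2.imwrite('pics/crop1.png',np.vstack([np.hstack(crops[:3]),np.hstack(crops[3:])])[:,:,::-1])
E
```

```text
bore [227.  145.3] 43 [617.1  65.3  20. ]
bore [239.4 146.1] 46 [614.9  35.9  20. ]
bore [251.8 146.8] 45 [613.    6.2  20. ]
bore [264.2 147.5] 45 [611.4 -23.2  20. ]
bore [276.7 148.1] 45 [609.8 -53.1  20. ]
bore [225.8 164. ] 47 [572.2  68.3  20. ]
bore [238.4 164.6] 52 [570.6  38.4  20. ]
bore [250.6 165.4] 50 [568.6   9.4  20. ]
bore [263.3 166.1] 49 [566.8 -20.8  20. ]
bore [275.7 166.7] 50 [565.4 -50.4  20. ]
bore [224.7 182.6] 52 [528.  71.  20.]
bore [237.4 183.3] 51 [526.1  40.9  20. ]
bore [249.7 184.1] 49 [524.2  11.8  20. ]
bore [262.3 184.6] 51 [522.6 -18.2  20. ]
bore [274.6 185.4] 50 [520.7 -47.3  20. ]
die [[ 492.1 -274.4    6. ]
 [ 548.9 -296.     6. ]
 [ 498.7 -432.6    6. ]
 [ 442.1 -410.6    6. ]] [ 495.4 -353.4    6. ] [np.float64(145.1), np.float64(60.8), np.float64(145.5), np.float64(60.7)]
104 178 [539.64055357 353.48457738  28.        ]
155 225 [428.90232426 233.64745089  28.        ]
401 196 [ 493.51844996 -345.14710625   28.        ]
```

View pics/crop1.png

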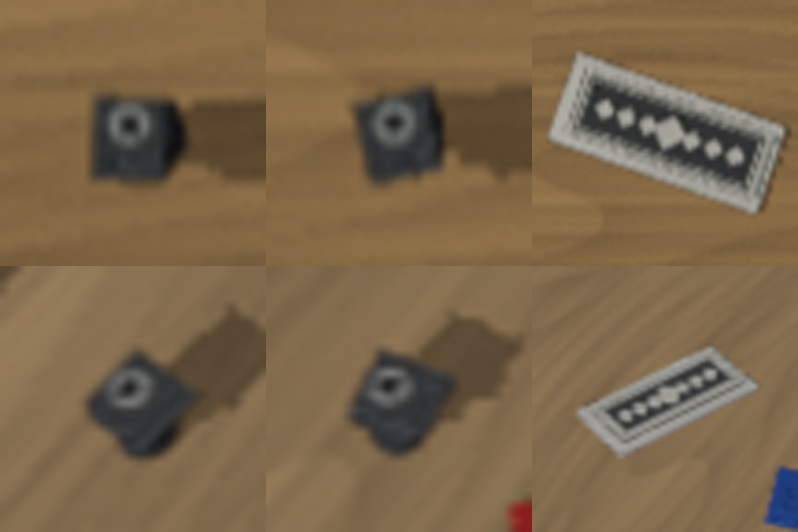

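Each catch's boss ring (its axis) sits towards +x of its block, so both lips already point towards the robot. Catch A, the left one, has yaw ≈ 0 and catch B, the right one, ≈ +0.2. Die mask: 60.7 × 145 mm, as specified. Moving over the base now.

arm_command:
  deltas: [1,0,0,0,0.117,1,0,0,0,0.117,1,2.6,-3.2,0,0,1,2.6,-3.2,0,0,1,2.6,-3.2,0,0]

```text
time: 0.52
position: [229.3, -534.9, 249.4]
eef_rot: [1.0, -0.001, -0.0, -0.001]
contact_force: [1.2, 0.6, 1.0]
opening: 85.4
```

arm_command:
  deltas: [1,2.6,-3.2,0,0,1,2.6,-3.2,0,0,1,2.6,-3.2,0,0,1,2.6,-3.2,0,0,1,2.6,-3.2,0,0]

```text
time: 0.93
position: [359.7, -374.1, 250.0]
eef_rot: [1.0, 0.0, -0.0, 0.0]
contact_force: [1.5, -0.4, -0.7]
opening: 85.6
```

arm_command:
  deltas: [1,2.6,-3.2,0,0,1,2.6,-3.2,0,0,1,2.6,-3.2,0,0,1,2.6,-3.2,0,0,1,2.6,-3.2,0,0]

```text
time: 1.35
position: [489.5, -214.1, 250.2]
eef_rot: [1.0, 0.0, -0.0, 0.0]
contact_force: [0.6, -0.5, -0.3]
opening: 85.3
```

arm_command:
  deltas: [1,2.6,-3.2,0,0,1,2.6,-3.2,0,0,1,0,-4.1,2,0,1,0,-4.1,2,0,1,0,-4.1,2,0]

```text
time: 1.77
position: [540.7, -37.6, 194.6]
eef_rot: [1.0, 0.0, 0.0, -0.0]
contact_force: [0.9, 0.4, -0.3]
opening: 85.1
```

arm_command:
  deltas: [1,0,-2,0,0,1,0,0,0,0]

```text
time: 1.93
position: [539.3, -12.6, 194.1]
eef_rot: [1.0, 0.005, -0.001, -0.002]
contact_force: [1.0, 0.4, -0.6]
opening: 85.3
```

Run:
```python
from h import *
import pickle
c=snap('wrist','w1.png');s=sensors.observe();pickle.dump((c,s),open('w1.pkl','wb'))
print(s['time'],s['position'],s['eef_rot'],c['camera_matrix'],c['rvec'],c['tvec'])
```

```text
1.9833 [540.06564193 -16.10364384 194.7982861 ] [ 9.99993859e-01  3.40840206e-03 -6.92340761e-04 -4.31643624e-04] [[297.31863964   0.         255.39547585]
 [  0.         297.31863964 188.64145314]
 [  0.           0.           1.        ]] [-2.08003131  2.05918768  0.29928228] [-16.94362838 496.85039401 477.24055873]
```

View pics/w1.png

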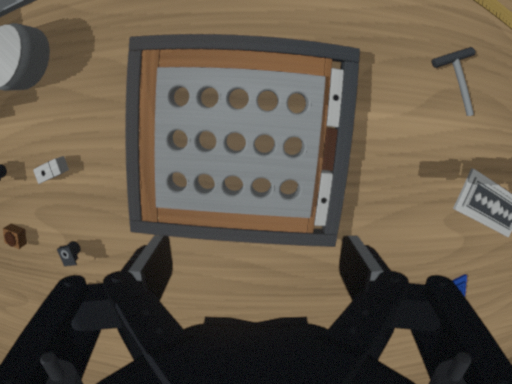

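The wrist view shows the base, with the back row at rows ≈97–103 (columns 178–297). Catch B is at (69,252), the quoin at (48,170) and the die at right. I'll measure the bores and catch B here.

```bash
cat >> h.py <<'E'
def fray(c,uv,z):
    "equidistant fisheye pixel -> world on plane z"
    n=cv2.fisheye.undistortPoints(np.array([[uv]],float),c['camera_matrix'],np.zeros(4))[0,0]
    d2=dict(c);d2['camera_matrix']=np.eye(3);return ray(d2,n,z)
def blobs(m,box,lo,hi):
    x0,y0,x1,y1=box
    cs=cv2.findContours(np.ascontiguousarray(m[y0:y1,x0:x1].astype(np.uint8)),0,1)[0]
    return [k+[x0,y0] for k in cs if lo<cv2.contourArea(k)<hi]
def bores(c,box,z=20):
    hsv=cv2.cvtColor(cv2.GaussianBlur(c['color'],(3,3),0),cv2.COLOR_RGB2HSV)
    m=(hsv[:,:,1]>70)|(hsv[:,:,2]<95)
    out=[]
    for k in blobs(m,box,80,2500):
        P=np.array([fray(c,p[0],z)[:2] for p in k]);h=cv2.convexHull(P.astype(np.float32))
        (ctr,r)=cv2.minEnclosingCircle(h); out.append([*ctr,2*np.sqrt(cv2.contourArea(h)/np.pi),2*r])
    return np.array(out)
E
python3 - <<'E'
from h import *
import pickle
c,s=pickle.load(open('w1.pkl','rb'))
b=bores(c,(160,72,318,205));print(b.round(1))
for box in((40,230,95,275),):
    for k in blobs(cv2.cvtColor(c['color'],cv2.COLOR_RGB2HSV)[:,:,2]<85,box,60,3000):
        P=np.array([fray(c,p[0],28.5)[:2] for p in k],np.float32);print(cv2.minAreaRect(P),cv2.contourArea(P),P.min(0),P.max(0))
t=pickle.load(open('c0.pkl','rb'))['top']
print('a',ray(t,(103.1,176.2),28.5),'b',ray(t,(153.7,223.1),28.5))
i=cv2.resize(c['color'][225:280,45:100],(550,550),interpolation=cv2.INTER_CUBIC);cv2.imwrite('pics/w1b.png',i[:,:,::-1])
E
```

```text
[[522.8 -47.   18.1  19.6]
 [525.1 -17.   18.6  19.9]
 [526.8  13.   19.4  20.6]
 [528.7  42.9  19.6  20.7]
 [530.7  72.7  19.7  21.1]
 [568.1 -49.5  17.7  19.8]
 [569.8 -19.6  18.5  19.8]
 [571.8  10.3  19.1  20.2]
 [573.7  40.2  19.3  20.7]
 [575.6  70.3  19.7  20.8]
 [614.  -52.6  17.4  19.2]
 [614.9 -22.8  17.1  17.8]
 [617.1   7.8  19.3  20.2]
 [619.   37.6  19.5  20.6]
 [620.6  67.8  20.1  21. ]]
((436.4455871582031, 226.56912231445312), (32.3610725402832, 43.47640609741211), 14.609400749206543) 953.0740156776737 [416.70718 207.34544] [455.2058  249.25607]
a [543.84055992 355.45489371  28.5       ] b [433.36359822 236.58416146  28.5       ]
```

arm_command:
  deltas: [1,-2,-3.44,0.9,0,1,-2,-3.44,0.9,0,1,-2,-3.44,0.9,0,1,-2,-3.44,0.9,0,1,-2,-3.44,0.9,0]

```text
time: 2.4
position: [440.3, 152.0, 150.4]
eef_rot: [1.0, -0.001, 0.001, 0.0]
contact_force: [0.6, -0.0, 0.5]
opening: 85.5
```

arm_command:
  deltas: [1,-2,-3.44,0.9,0,1,-1.8,-3.44,0.9,0,0.2,0,0,0,-0.1,0.2,0,0,0,-0.1,0.2,0,0,0,0]

```text
time: 2.82
position: [403.0, 220.5, 132.6]
eef_rot: [0.995, 0.101, 0.0, 0.0]
contact_force: [0.4, -0.5, -0.6]
opening: 52.0
```

Run:
```python
from h import *
import pickle
c=snap('wrist','w2.png');s=sensors.observe();pickle.dump((c,s),open('w2.pkl','wb'))
print(s['time'],s['position'],s['eef_rot'],s['opening'])
```

```text
2.8667 [403.29194196 220.18241036 132.66754547] [9.95142840e-01 9.84407984e-02 2.75776612e-04 2.45351482e-04] 51.17231715171327
```

View pics/w2.png

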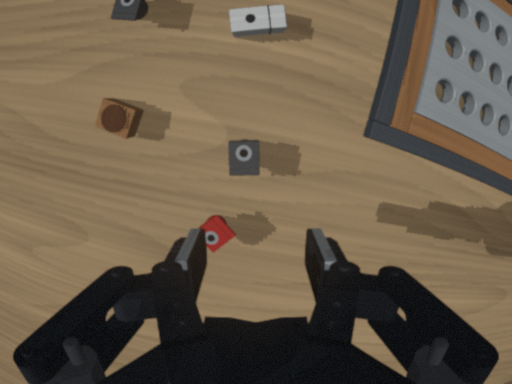

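Catch B: ring at (244,153), block square with the tool, lip towards the bottom (robot side). The red one is at (210,237).

```bash
cat >> h.py <<'E'
def tool(s,P):
    "world point -> shift along tool axes, cm"
    from scipy.spatial.transform import Rotation as Q
    return (Q.from_quat(s['eef_rot']).inv().apply(np.array(P)-s['position'])/10).round(2)
E
python3 - <<'E'
from h import *
import pickle
c,s=pickle.load(open('w2.pkl','rb'));im=c['color']
hsv=cv2.cvtColor(im,cv2.COLOR_RGB2HSV);g=hsv[:,:,2]
print(np.array(g[140:178:3,226:264:3]))
for (u,v,n) in((244,153,'ring'),(210,237,'red')):
    w=fray(c,(u,v),28.5);print(n,w.round(1),tool(s,w))
for k in blobs((g<85)&(hsv[:,:,1]<90),(220,130,275,185),100,3000):
    print(cv2.boundingRect(k),cv2.contourArea(k))
    for z in(28.5,):
        P=np.array([tool(s,fray(c,p[0],z))[:2]*10 for p in k],np.float32);print(cv2.minAreaRect(P),P.min(0),P.max(0))
E
```

```text
[[140 121 105 105 105  82  65  72  88  83  81 115 130]
 [142  77  69  72  70  70  72  72  70  72  71  88 105]
 [136  77  72  71  91 128 130 113  72  70  69  90 107]
 [132  81  73  79 135 102  78 129 117  71  70  90 108]
 [132  80  72  96 131  50  50  79 133  69  71  85 108]
 [137  85  71  85 133  62  48 108 131  68  70  84 102]
 [137  80  69  72 118 133 126 137  90  70  67  82 105]
 [139  89  68  72  69  87  94  78  69  71  69  83 104]
 [142  87  72  71  72  71  72  70  70  70  69  86 105]
 [146 100  71  70  67  70  70  70  69  72  66 102 118]
 [142  96  70  69  70  69  73  72  71  73  72 105 143]
 [148 106  70  71  69  69  70  68  71  71  70 105 149]
 [149 142 136 136 136 135 137 137 134 132 134 140 143]]
ring [434.6 235.9  28.5] [ 3.38 -0.93 10.42]
red [358.2 250.8  28.5] [-3.83 -3.89 10.41]
(229, 140, 31, 35) 965.0
((30.468414306640625, -9.361167907714844), (23.500062942504883, 27.09758758544922), 89.54886627197266) [ 16.9 -21.1] [44.   2.4]
```

arm_command:
  deltas: [0,3.3,-0.9,0,0,0,0,0,4,0,0,0,0,4,0,0,0,0,1.3,0,0,0,0,0,0]
  newtons: 50

```text
time: 3.28
position: [430.7, 234.1, 36.2]
eef_rot: [0.995, 0.099, -0.004, 0.001]
contact_force: [-0.6, -0.2, 0.4]
opening: 42.6
```

Run:
```python
from h import *
import pickle
c=snap('wrist','w3.png');s=sensors.observe();pickle.dump((c,s),open('w3.pkl','wb'))
print(s['time'],s['position'],s['eef_rot'],s['opening'])
```

```text
3.3333 [432.28065626 235.41769401  38.5794674 ] [ 9.95088549e-01  9.89712906e-02 -1.83594063e-03  3.03534420e-04] 42.73748000532322
```

View pics/w3.png

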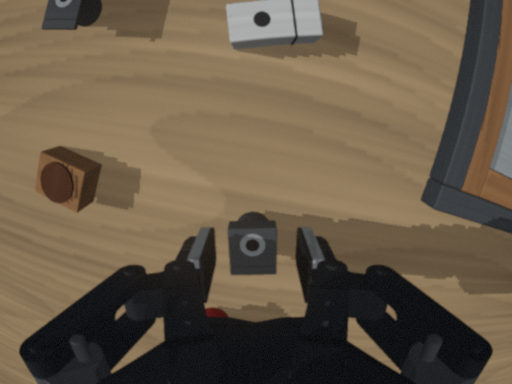

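Catch B sits between the pads (ring at (253,244)) with equal gaps on both sides. Closing and lifting.

arm_command:
  deltas: [-1,0,0,0,0,-1,0,0,0,0,-1,0,0,0,0,-1,0,0,0,0,-1,0,0,0,0]

```text
time: 3.75
position: [434.8, 237.2, 41.6]
eef_rot: [0.995, 0.1, 0.002, -0.0]
contact_force: [-0.4, -0.6, 7.1]
opening: 22.0
```

arm_command:
  deltas: [-1,0,0,-2,0,-1,0,0,-3,0,-1,0,0,-2,0.117,-1,0,0,0,0.117,-1,0,0,0,0.02]

```text
time: 4.17
position: [434.4, 236.9, 111.6]
eef_rot: [1.0, -0.029, 0.002, -0.0]
contact_force: [-0.2, -0.6, -1.1]
opening: 21.9
```

Run:
```python
from h import *
s=sensors.observe()
print(s['time'],s['position'],s['eef_rot'],s['opening'],tool(s,(580,-40,110)))
```

```text
4.1667 [434.35191831 236.93927413 111.63426795] [ 9.99588984e-01 -2.85745870e-02  2.30601608e-03 -1.96950236e-04] 21.854969271376735 [16.12 26.82  0.22]
```

arm_command:
  deltas: [-1,1.95,3.35,0,0,-1,1.95,3.35,0,0,-1,1.95,3.35,0,0,-1,1.95,3.35,0,0,-1,1.95,3.35,0,0]

```text
time: 4.58
position: [521.5, 62.2, 109.2]
eef_rot: [1.0, -0.025, -0.0, 0.0]
contact_force: [0.6, -0.2, -1.1]
opening: 22.0
```

arm_command:
  deltas: [-1,1.95,3.35,0,0,-1,1.95,3.35,0,0,-1,1.95,3.35,0,0,-1,0,0,0,0,-1,0,0,0,0]

```text
time: 5.0
position: [574.6, -42.6, 108.6]
eef_rot: [1.0, -0.028, -0.001, 0.0]
contact_force: [-0.1, 1.6, -0.3]
opening: 22.1
```

Run:
```python
from h import *
import pickle
c=snap('wrist');s=sensors.observe();pickle.dump((c,s),open('w4.pkl','wb'))
d=snap('side')
i=cv2.resize(c['color'],(800,600),interpolation=cv2.INTER_CUBIC)
k=cv2.resize(d['color'][100:250,170:320],(300,300),interpolation=cv2.INTER_CUBIC);i[300:,500:]=k
cv2.imwrite('pics/w4.png',i[:,:,::-1])
print(s['time'],s['position'],s['eef_rot'],s['opening'])
```

```text
5.05 [574.04452398 -39.99806783 108.65729052] [ 9.99642092e-01 -2.67362778e-02 -8.43552778e-04 -3.84492079e-04] 21.833147123348127
```

View pics/w4.png

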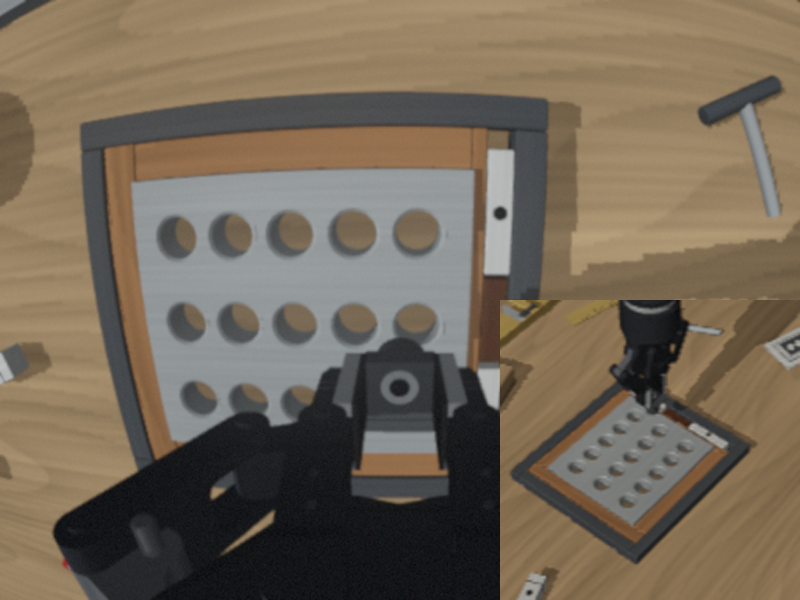

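Catch B is held level: ring at (399,388) in the enlarged view, and the back-row right bore at (417,230). Now I'll work out the offset from catch axis to bore.

Run:
```python
from h import *
import pickle
c3,s3=pickle.load(open('w3.pkl','rb'));c,s=pickle.load(open('w4.pkl','rb'))
print('w3 ring tool mm',tool(s3,fray(c3,(253,244),28.5))*10)
for z in(-14,-12,-10,-8,-6): print(z,tool(s,fray(c,(255.2,248),s['position'][2]+z))*10)
b=bores(c,(92,118,298,230));print(b.round(1))
w=b[np.argmax(b[:,0]-b[:,1]*.0)]
R=b[(b[:,0]>600)];r=R[np.argmin(R[:,1])];L=R[np.argmax(R[:,1])];print('right',r,'left',L,'yaw',np.arctan2(L[0]-r[0],L[1]-r[1]), 'tool yaw',2*np.arctan2(s['eef_rot'][1],s['eef_rot'][0]))
print(tool(s,[r[0],r[1],41])*10)
```

```text
w3 ring tool mm [ 2.8 -0.1 10.1]
-14 [-0.2  2.5 14. ]
-12 [ 0.8  2.5 12. ]
-10 [ 1.9  2.5 10. ]
-8 [2.9 2.5 8. ]
-6 [4.  2.5 6. ]
[[570.4 -19.7  14.8  19.4]
 [572.2   9.9  15.3  19.5]
 [554.1 -41.5  33.   52.9]
 [574.4 -22.1  13.4  16.4]
 [575.1   6.6  12.1  15.6]
 [577.3  35.2  10.5  14.6]
 [574.1  39.5  16.5  19.9]
 [575.8  69.5  19.4  20.4]
 [619.9  32.2  12.5  16. ]
 [620.7  67.   19.5  20.2]
 [617.1   7.6  13.7  19.3]
 [619.   36.9  15.3  19.7]
 [618.3   4.   14.3  17.1]
 [615.  -53.   16.3  17.4]
 [617.  -24.8  15.9  17.6]]
right [615.01068115 -53.0166626   16.31025799  17.37345314] left [620.65826416  66.98381805  19.45313177  20.19251823] yaw 0.04702830230100287 tool yaw -0.05347895120933616
[41.7 10.9 67.6]
```

Run:
```python
from h import *
import pickle
c,s=pickle.load(open('w4.pkl','rb'))
h=cv2.cvtColor(c['color'],cv2.COLOR_RGB2HSV)
print(h[148,244:292].tolist());print(h[126:170:1,267].tolist())
```

```text
[[100, 10, 159], [103, 11, 158], [100, 10, 159], [99, 11, 159], [95, 10, 159], [95, 10, 158], [100, 10, 150], [90, 8, 122], [90, 2, 103], [17, 34, 104], [16, 70, 117], [17, 76, 121], [17, 80, 118], [18, 79, 119], [17, 74, 120], [16, 77, 120], [17, 81, 120], [16, 78, 121], [17, 80, 121], [16, 77, 122], [17, 78, 121], [17, 79, 120], [17, 79, 122], [17, 76, 121], [17, 77, 122], [17, 82, 121], [16, 77, 123], [18, 82, 121], [17, 77, 122], [16, 77, 122], [17, 79, 123], [17, 82, 122], [17, 77, 122], [17, 79, 122], [17, 79, 122], [16, 63, 118], [21, 22, 116], [90, 6, 130], [100, 10, 150], [103, 11, 163], [99, 11, 161], [100, 10, 149], [95, 11, 145], [102, 8, 154], [100, 10, 158], [95, 10, 157], [99, 11, 157], [95, 10, 156]]
[[99, 12, 154], [90, 8, 155], [95, 10, 156], [98, 13, 158], [95, 10, 159], [94, 11, 157], [102, 8, 152], [98, 8, 136], [23, 8, 122], [16, 55, 121], [17, 80, 121], [17, 80, 121], [17, 81, 120], [17, 79, 119], [17, 78, 117], [17, 78, 115], [17, 83, 117], [17, 79, 120], [17, 80, 121], [17, 77, 120], [16, 78, 121], [17, 79, 120], [17, 76, 121], [17, 79, 122], [18, 81, 126], [17, 79, 129], [18, 77, 129], [17, 82, 131], [17, 81, 132], [18, 83, 132], [18, 79, 132], [17, 79, 132], [17, 73, 126], [17, 47, 108], [30, 8, 90], [100, 9, 88], [100, 8, 92], [98, 10, 105], [95, 12, 127], [96, 9, 138], [100, 10, 148], [99, 12, 153], [99, 12, 153], [98, 13, 154]]
```

```bash
cat >> h.py <<'E'
def bore2(c,uv,r=24,z=20):
    u,v=map(int,uv);h=cv2.cvtColor(c['color'],cv2.COLOR_RGB2HSV)
    k=max(blobs((h[:,:,2]<140)|(h[:,:,1]>40),(u-r,v-r,u+r,v+r),60,3000),key=cv2.contourArea)
    P=np.array([fray(c,p[0],z)[:2] for p in k],np.float32);e=cv2.fitEllipse(cv2.convexHull(P))
    return np.array([*e[0],*e[1]])
E
python3 - <<'E'
from h import *
import pickle
c,s=pickle.load(open('w4.pkl','rb'))
r=bore2(c,(267,148));l=bore2(c,(113,152));print(r,l,np.hypot(*(l-r)[:2]),np.arctan2(-(l-r)[0],(l-r)[1]))
g=fray(c,(255.2,248),s['position'][2]-11);print(g,'yaw',2*np.arctan2(s['eef_rot'][1],s['eef_rot'][0]))
s2=dict(s);s2['position']=g;print('move cm',tool(s2,[r[0],r[1],0]))
c,s=pickle.load(open('w1.pkl','rb'));print(bore2(c,(297,103),14),bore2(c,(178,96),14))
E
```

```text
[613.47412109 -52.48988724  22.28044891  23.55813026] [620.46551514  67.45294189  23.6901207   23.91070366] 120.14641838553247 -0.05822350603719595
[575.25817582 -42.56087655  97.65729052] yaw -0.05347895120933616
move cm [3.89 0.79 9.76]
[613.93225098 -56.43252945  29.35702705  41.41852188] [622.85552979  69.97724152  34.13296509  39.25256348]
```

Bore spacing measures 120.1 mm (120 specified), yaw −0.058. Moving over the right bore and lowering in stages.

arm_command:
  deltas: [-1,2,0.4,0,0,-1,1.9,0.4,0,0.005,-1,0,0,2.5,0,-1,0,0,1.8,0,-1,0,0,0,0]

```text
time: 5.52
position: [609.7, -47.2, 62.6]
eef_rot: [1.0, -0.027, -0.004, -0.001]
contact_force: [-2.1, 0.1, -1.4]
opening: 22.1
```

Run:
```python
from h import *
import pickle
c=snap('wrist');s=sensors.observe();pickle.dump((c,s),open('w5.pkl','wb'))
i=cv2.resize(c['color'][110:290,80:320],(800,600),interpolation=cv2.INTER_CUBIC)
cv2.imwrite('pics/w5.png',i[:,:,::-1])
print(s['time'],s['position'],s['eef_rot'],s['opening'],tool(s,(613.5,-52.5,42)))
```

```text
5.5667 [610.78018295 -47.33963834  64.52213668] [ 9.99626296e-01 -2.72163417e-02 -2.50946693e-03 -4.91456271e-04] 22.328855824555305 [0.31 0.5  2.25]
```

View pics/w5.png

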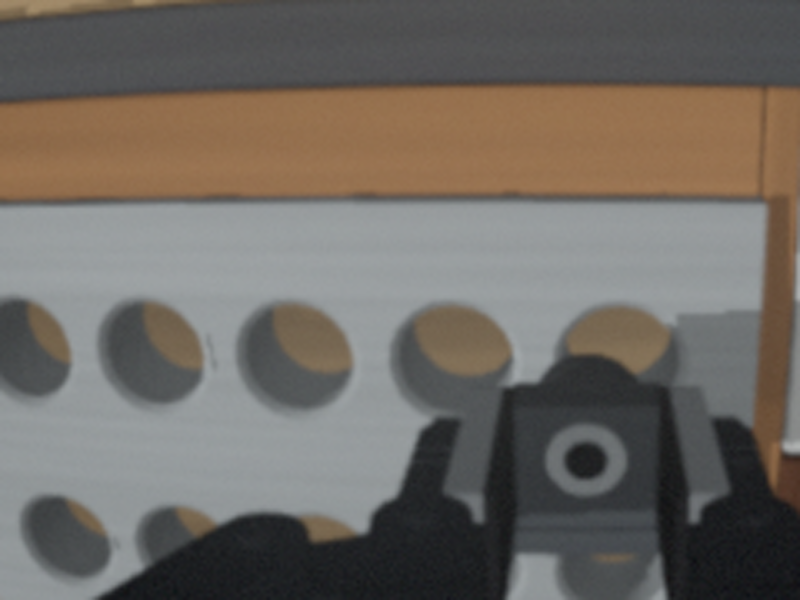

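(8 views used.) The shank is 5–6 mm left of the bore: crop column 588 against 618. The earlier frame was taken while the arm was still settling. I'll refine the offset using the fully visible neighbouring bores.

Run:
```python
from h import *
import pickle
c,s=pickle.load(open('w5.pkl','rb'))
A=[bore2(c,(80+u/3.333,110+v/3.333),21) for u,v in((452,357),(295,355),(152,352))]
for a in A:print(a)
y=-0.058;d=np.array([-np.sin(y),np.cos(y)])
for i,a in enumerate(A): print(a[:2]-d*30*(i+1), a[:2]+d*30*(3-i))
s=sensors.observe();print(s['time'],s['position'],tool(s,(613.5,-52.5,42)))
for z in(-13,-10,-8):print(z,fray(c,(255.6,247.9),62.6+z))
```

```text
[612.3190918  -23.42067719  23.32067299  30.05332375]
[616.85705566   7.53199005  22.66630936  23.79612541]
[618.76940918  37.55178452  22.87438965  23.92661667]
[610.58006719 -53.37023133] [617.53616561  66.42798525]
[613.37900646 -52.36711824] [620.33510487  67.43109834]
[613.55233537 -52.29687792] [620.50843378  67.50133866]
5.5667 [610.78018295 -47.33963834  64.52213668] [0.31 0.5  2.25]
-13 [609.28139699 -47.25461163  49.6       ]
-10 [610.87459944 -47.34506871  52.6       ]
-8 [611.93673441 -47.40537343  54.6       ]
```

arm_command:
  deltas: [-1,0.25,0.5,0,0,-1,0,0,0,0,-1,0,0,0.6,0]

```text
time: 5.82
position: [617.3, -54.9, 63.1]
eef_rot: [1.0, -0.029, 0.002, 0.0]
contact_force: [1.7, 0.6, -0.0]
opening: 22.0
```

arm_command:
  deltas: [-1,0,0,0.6,0,-1,0,0,0.4,0,-1,0,0,0,0]

```text
time: 6.07
position: [614.9, -54.2, 49.7]
eef_rot: [1.0, -0.029, -0.0, -0.0]
contact_force: [-0.3, 1.3, -1.0]
opening: 21.9
```

arm_command:
  deltas: [-1,0,0,0.4,0,-1,0,0,0.3,0,-1,0,0,0,0]

```text
time: 6.32
position: [615.4, -54.3, 43.8]
eef_rot: [1.0, -0.029, -0.0, -0.0]
contact_force: [-0.4, 0.9, 2.6]
opening: 22.1
```

arm_command:
  deltas: [-1,0,0,0.2,0,-1,0,0,0,0]

```text
time: 6.48
position: [615.5, -54.3, 43.6]
eef_rot: [1.0, -0.029, -0.0, 0.0]
contact_force: [-6.1, 1.2, 13.7]
opening: 22.0
```

Seated: the TCP stopped at 43.6 mm, 2 mm above its bench grasp height as expected, with 14 N. Releasing and rising.

arm_command:
  deltas: [-1,0,0,-0.1,0,-0.1,0,0,0,0,-0.1,0,0,0,0,-0.1,0,0,0,0,-0.1,0,0,-1,0]

```text
time: 6.9
position: [613.6, -54.9, 50.4]
eef_rot: [1.0, -0.029, -0.002, -0.0]
contact_force: [-0.9, -0.4, -1.2]
opening: 38.4
```

arm_command:
  deltas: [0,0,0,-2.5,0,0,0,0,-3.5,0,0,0,0,-2,0,0,0,0,0,0]

```text
time: 7.23
position: [618.8, -54.5, 138.6]
eef_rot: [1.0, -0.029, 0.005, 0.001]
contact_force: [0.9, -0.1, 0.3]
opening: 42.7
```

Run:
```python
from h import *
import pickle
c=snap('wrist','w6.png');s=sensors.observe();pickle.dump((c,s),open('w6.pkl','wb'))
print(s['time'],s['position'],s['eef_rot'],s['opening'],tool(s,(505,351,130)))
h=cv2.cvtColor(c['color'],cv2.COLOR_RGB2HSV)
for k in blobs((h[:,:,2]<90)&(h[:,:,1]<90),(200,120,300,240),150,4000):
    P=np.array([fray(c,p[0],30.5)[:2] for p in k],np.float32);print(cv2.boundingRect(k),cv2.minAreaRect(P))
    print((P-[613.45,-52.4]).min(0),(P-[613.45,-52.4]).max(0))
```

```text
7.2833 [617.3971894  -54.63999727 136.01037869] [ 9.99569155e-01 -2.91922064e-02  3.01557297e-03  4.74705597e-04] 42.27501592011834 [-13.59 -39.84   0.49]
(242, 185, 29, 33) ((612.9895629882812, -54.61431121826172), (23.403701782226562, 27.795413970947266), 86.61809539794922)
[-14.9300415 -14.3171402] [13.55598145 10.18106689]
(200, 120, 100, 20) ((672.34130859375, -52.88517379760742), (78.42088317871094, 15.269516944885254), 86.44684600830078)
[ 49.05482178 -39.75935516] [68.91981201 39.115868  ]
```

Catch B's head reads 23.4 × 27.8 mm at the seated height, square with the base: home. Now catch A.

arm_command:
  deltas: [0,-1.24,-3.62,0,0,0,-1.24,-3.62,0,0,0,-1.24,-3.62,0,0,0,-1.24,-3.62,0,0,0,-1.24,-3.62,0,0]

```text
time: 7.7
position: [562.6, 130.8, 131.6]
eef_rot: [1.0, -0.029, -0.001, 0.0]
contact_force: [0.8, 0.6, 0.0]
opening: 42.8
```

arm_command:
  deltas: [0,-1.24,-3.62,0,0,0,-1.24,-3.62,0,0,0,-1.24,-3.62,0,0,0,-1.24,-3.62,0,0,0,-1.24,-3.62,0,0]

```text
time: 8.12
position: [511.4, 315.0, 131.5]
eef_rot: [1.0, -0.029, -0.001, 0.001]
contact_force: [0.9, 1.0, 0.3]
opening: 42.6
```

arm_command:
  deltas: [0,-1.24,-3.62,0,-0.057,0,0,0,0,0,0,0,0,0,0]

```text
time: 8.37
position: [499.7, 353.8, 131.6]
eef_rot: [1.0, 0.002, -0.001, -0.0]
contact_force: [0.1, -0.4, -0.2]
opening: 42.6
```

Run:
```python
from h import *
import pickle
s0=sensors.observe();c=snap('wrist','w7.png');s=sensors.observe();pickle.dump((c,s),open('w7.pkl','wb'))
print(s['time'],s0['position'],s['position'],s['eef_rot'],s['opening'])
h=cv2.cvtColor(c['color'],cv2.COLOR_RGB2HSV)
for k in blobs((h[:,:,2]<90)&(h[:,:,1]<95),(170,70,340,220),150,4000):
    P=np.array([tool(s0,fray(c,p[0],28.5))[:2]*10 for p in k],np.float32);print(cv2.boundingRect(k),cv2.minAreaRect(P),P.min(0),P.max(0))
```

```text
8.4167 [499.69301539 353.7967942  131.60257044] [501.31888922 351.18476752 131.41797245] [ 9.99999408e-01  4.29877335e-04 -8.09354108e-04  5.87226354e-04] 43.24831568267233
(238, 127, 32, 35) ((41.225677490234375, -1.5459461212158203), (26.604583740234375, 23.816904067993164), 0.6623519659042358) [ 27.9 -13.6] [54.5 10.4]
```

arm_command:
  deltas: [0,2.1,-0.2,0,0,0,2.1,-0.2,0,0,0,0,0,4,0,0,0,0,4,0,0,0,0,1.25,0]

```text
time: 8.83
position: [542.8, 349.2, 33.4]
eef_rot: [1.0, -0.003, -0.004, 0.003]
contact_force: [-1.3, -1.3, -0.9]
opening: 42.4
```

arm_command:
  deltas: [0,0,0,0,0,0,0,0,0,0,0,0,0,0,0]

```text
time: 9.08
position: [545.6, 355.3, 42.3]
eef_rot: [1.0, -0.001, 0.001, -0.001]
contact_force: [0.2, -0.6, 0.1]
opening: 42.6
```

Run:
```python
from h import *
import pickle
s0=sensors.observe();c=snap('wrist','w8.png');s=sensors.observe()
print(s['time'],s0['position'],s['position'],s['eef_rot'],s['opening'],s['contact_force'])
h=cv2.cvtColor(c['color'],cv2.COLOR_RGB2HSV)
x=c['color'][200:300,190:320];print(h[232,190:320:3,2])
```

```text
9.1333 [545.61461817 355.34467243  42.25400481] [545.75537793 355.75095167  42.72008567] [ 9.99997622e-01 -7.57109658e-04  1.78309294e-03 -1.00121907e-03] 42.22140893255267 [0.44425413 0.23703829 0.60174428]
[144 143 144  88  77  80  64  43  85 145 145 147 147 145  78  51  50  51
  47  48  47  50  48  48  46  47  45  44  42  60 102 104 103 105 104 101
  38  34  75  77  76  94 108 107]
```

arm_command:
  deltas: [0,-0.1,0,0.25,0,0,0,0,0,0,-1,0,0,0,0,-1,0,0,0,0,-1,0,0,0,0]

```text
time: 9.55
position: [543.6, 355.2, 38.4]
eef_rot: [1.0, -0.001, 0.001, -0.0]
contact_force: [-0.3, -0.9, 4.4]
opening: 22.8
```

arm_command:
  deltas: [-1,0,0,0,0,-1,0,0,0,0,-1,0,0,0,0]

```text
time: 9.8
position: [543.7, 355.1, 38.4]
eef_rot: [1.0, -0.001, 0.0, -0.0]
contact_force: [-1.4, -0.6, 6.5]
opening: 22.5
```

arm_command:
  deltas: [-1,0,0,-2,0,-1,0,0,-3,0,-1,0,0,-1,0.059,-1,0,0,0,0,-1,0,0,0,0]

```text
time: 10.22
position: [543.4, 354.7, 97.3]
eef_rot: [1.0, -0.029, 0.0, 0.0]
contact_force: [0.2, -0.9, -0.7]
opening: 22.4
```

Run:
```python
from h import *
s=sensors.observe()
print(s['time'],s['position'],s['eef_rot'],s['opening'],tool(s,(622.4,65.4,110)))
```

```text
10.2167 [543.37919211 354.71137841  97.34770599] [ 9.99565268e-01 -2.94819698e-02  2.70634284e-04  1.23842459e-04] 22.365035360298645 [ 9.59 28.42 -1.25]
```

arm_command:
  deltas: [-1,1.2,3.55,0,0,-1,1.2,3.55,0,0,-1,1.2,3.55,0,0,-1,1.2,3.55,0,0,-1,1.2,3.55,0,0]

```text
time: 10.63
position: [591.5, 171.7, 95.2]
eef_rot: [1.0, -0.029, -0.002, 0.001]
contact_force: [1.0, -0.1, -0.8]
opening: 22.6
```

arm_command:
  deltas: [-1,1.2,3.55,0,0,-1,1.2,3.55,0,0,-1,1.2,3.55,0,0,-1,0,0,0,0,-1,0,0,0,0]

```text
time: 11.05
position: [621.5, 60.9, 94.9]
eef_rot: [0.999, -0.033, -0.002, 0.001]
contact_force: [0.4, 0.2, -1.1]
opening: 22.1
```

arm_command:
  deltas: [-1,0,0,1.5,0,-1,0,0,1.5,0,-1,0,0,0,0,-1,0,0,0,0,-1,0,0,0,0]

```text
time: 11.47
position: [621.6, 66.6, 67.1]
eef_rot: [1.0, -0.029, -0.0, -0.0]
contact_force: [-0.7, -0.1, -0.8]
opening: 22.7
```

Run:
```python
from h import *
import pickle
s0=sensors.observe();c=snap('wrist');s=sensors.observe();pickle.dump((c,s0),open('w9.pkl','wb'))
print(s['time'],s0['position'],s['position'],s['eef_rot'],s['opening'],tool(s0,(622.4,65.4,40.4)),tool(s,(622.4,65.4,40.4)))
i=cv2.resize(c['color'][110:290,190:430],(800,600),interpolation=cv2.INTER_CUBIC)
cv2.imwrite('pics/w9.png',i[:,:,::-1])
```

```text
11.5167 [621.59298135  66.6194578   67.10517352] [622.08678985  66.49213464  67.69913718] [ 9.99567098e-01 -2.94208626e-02  9.50111862e-05 -1.42914993e-04] 22.313695021977754 [0.09 0.12 2.67] [0.04 0.11 2.73]
```

View pics/w9.png

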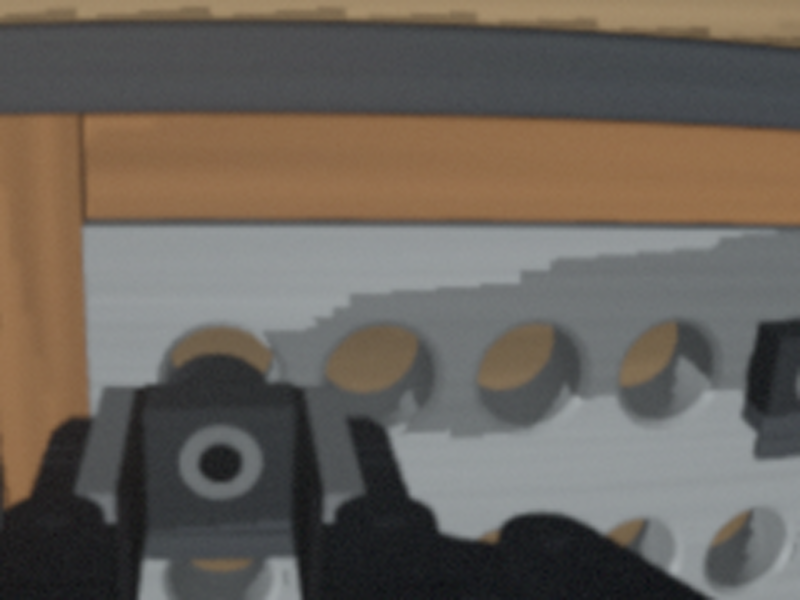

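Catch A's shank is centred over the left bore (columns 219 and 220), and catch B sits at right (crop (785,385)). Lowering.

arm_command:
  deltas: [-1,0.05,0.1,0.8,0,-1,0,0,0.6,0,-1,0,0,0,0,-1,0,0,0,0]

```text
time: 11.85
position: [621.8, 65.2, 53.1]
eef_rot: [1.0, -0.03, -0.001, -0.0]
contact_force: [-1.8, 1.6, -0.1]
opening: 22.5
```

arm_command:
  deltas: [-1,0,0,0.5,0,-1,0,0,0.5,0,-1,0,0,0,0,-1,0,0,0,0]

```text
time: 12.18
position: [621.5, 65.1, 42.2]
eef_rot: [1.0, -0.03, -0.001, -0.0]
contact_force: [-2.1, 3.4, -3.5]
opening: 22.4
```

arm_command:
  deltas: [-1,0,0,0.2,0,-1,0,0,0.15,0,-1,0,0,0,0]

```text
time: 12.43
position: [621.8, 65.3, 40.6]
eef_rot: [1.0, -0.03, -0.001, -0.0]
contact_force: [-6.4, 2.7, 5.3]
opening: 22.6
```

arm_command:
  deltas: [-1,0,0,-0.1,0,-0.1,0,0,0,0,-0.1,0,0,0,0,-0.1,0,0,0,0,-0.1,0,0,-1,0]

```text
time: 12.85
position: [621.9, 63.3, 49.7]
eef_rot: [1.0, -0.031, -0.001, 0.001]
contact_force: [-1.0, 0.5, -0.4]
opening: 38.6
```

arm_command:
  deltas: [0,0,0,-2.5,0,0,0,0,-3.5,0,0,0,0,-2,0,0,0,0,0,0,0,0,0,0,0]

```text
time: 13.27
position: [624.0, 64.4, 133.5]
eef_rot: [1.0, -0.03, 0.002, 0.0]
contact_force: [0.3, -0.9, -0.7]
opening: 42.3
```

Run:
```python
from h import *
import pickle
s0=sensors.observe();c=snap('wrist','w10.png');s=sensors.observe();pickle.dump((c,s0),open('w10.pkl','wb'))
print(s['time'],s0['position'],s['position'],s['eef_rot'],s['opening'],tool(s,(450,-335,130)))
h=cv2.cvtColor(c['color'],cv2.COLOR_RGB2HSV)
for k in blobs((h[:,:,2]<90)&(h[:,:,1]<90),(200,120,500,240),150,4000):
    P=np.array([fray(c,p[0],30.5)[:2] for p in k],np.float32);print(cv2.boundingRect(k),cv2.minAreaRect(P))
```

```text
13.3167 [624.0268226   64.35827425 133.49906937] [622.94627267  64.09180772 131.79539476] [ 9.99538929e-01 -3.03504155e-02  8.22306796e-04  3.26143935e-04] 42.76369317130722 [-14.84  40.88   0.18]
(296, 228, 31, 12) ((587.4819946289062, 18.812088012695312), (26.502260208129883, 10.288620948791504), 85.16097259521484)
(377, 184, 29, 32) ((612.7268676757812, -52.00389862060547), (28.387495040893555, 28.61326026916504), 86.75518798828125)
(240, 184, 30, 34) ((619.9125366210938, 65.36871337890625), (23.58157730102539, 28.063581466674805), 86.50873565673828)
(200, 176, 14, 64) ((615.0343017578125, 105.20948791503906), (11.283163070678711, 55.39354705810547), 83.0770263671875)
```

Catch A is seated: TCP at 40.6 (40.4 expected), head 23.6 × 28.1, matching catch B. Now to the die, turning the tool so the fingers close across its 60 mm width.

arm_command:
  deltas: [0.5,-1,3.95,-0.25,0,0.5,-1,3.95,-0.25,0,0.5,-1,3.95,-0.25,0,0.5,-1,3.95,-0.25,0,0.5,-1,3.95,-0.25,0]

```text
time: 13.73
position: [558.9, -131.4, 142.3]
eef_rot: [1.0, -0.03, -0.001, -0.0]
contact_force: [1.3, 0.7, -0.7]
opening: 64.2
```

arm_command:
  deltas: [1,-1,3.95,-0.25,0,1,-1,3.95,-0.25,0,1,-1,3.95,-0.25,0,1,-1,3.95,-0.25,0,1,-1,3.95,-0.25,0]

```text
time: 14.15
position: [497.0, -325.4, 154.8]
eef_rot: [1.0, -0.03, -0.001, -0.0]
contact_force: [0.3, 0.0, 0.1]
opening: 85.7
```

arm_command:
  deltas: [1,-1,3.95,-0.25,0,1,-1,3.95,-0.25,0,1,0,0,0,-0.117,1,0,0,0,-0.117,1,0,0,0,-0.117]

```text
time: 14.57
position: [472.6, -402.2, 159.2]
eef_rot: [0.989, 0.146, -0.001, -0.001]
contact_force: [-0.1, 0.5, -0.5]
opening: 85.6
```

arm_command:
  deltas: [1,0,0,0,-0.117,1,0,0,0,-0.117,1,0,0,0,-0.117,1,0,0,0,-0.117,1,0,0,0,-0.117]

```text
time: 14.98
position: [473.3, -401.1, 159.4]
eef_rot: [0.904, 0.427, -0.001, -0.001]
contact_force: [-0.0, -0.3, -0.1]
opening: 85.7
```

arm_command:
  deltas: [1,0,0,0,-0.117,1,0,0,0,-0.117,1,0,0,0,-0.11,1,0,0,0,0,1,0,0,0,0]

```text
time: 15.4
position: [473.5, -401.2, 159.8]
eef_rot: [0.821, 0.571, -0.0, -0.001]
contact_force: [-0.3, 0.2, 0.3]
opening: 85.7
```

```bash
cat >> h.py <<'E'
def yaw(s):
    from scipy.spatial.transform import Rotation as Q
    x=Q.from_quat(s['eef_rot']).apply([1,0,0]);return np.arctan2(x[1],x[0])
E
python3 - <<'E'
from h import *
import pickle
s0=sensors.observe();c=snap('wrist','w11.png');s=sensors.observe();pickle.dump((c,s0),open('w11.pkl','wb'))
print(s['time'],s0['position'],s['position'],yaw(s),s['opening'],s['joints'].round(2),tool(s,(495.4,-353.4,20)))
h=cv2.cvtColor(c['color'],cv2.COLOR_RGB2HSV)
for k in blobs((h[:,:,1]<60)&(h[:,:,2]>110),(0,0,512,300),1500,40000):
    P=np.array([fray(c,p[0],6)[:2] for p in k],np.float32);r=cv2.minAreaRect(P);print(cv2.boundingRect(k),r,tool(s0,[*r[0],20]))
E
```

```text
15.45 [ 473.48282036 -401.20264291  159.80028094] [ 473.61268359 -401.2520329   160.05263203] 1.2165527262877538 85.712123362872 [ 1.2   0.4  -0.68  1.62  0.26  1.22  0.12] [ 5.24  0.4  14.01]
(229, 48, 67, 152) ((497.7762451171875, -353.9942626953125), (145.45973205566406, 61.73102569580078), 69.95259857177734) [ 5.26  0.67 13.98]
```

Die: 145.5 × 61.7 mm, long axis in line with the tool. I'll centre on it, lower, and probe fingertip height softly.

arm_command:
  deltas: [1,2.6,0.3,0,0,1,2.6,0.3,0,0,0.7,0,0,4,0,0.7,0,0,4,0,0.7,0,0,4,0]
  newtons: 40

```text
time: 15.87
position: [498.4, -354.5, 40.4]
eef_rot: [0.82, 0.572, -0.0, 0.001]
contact_force: [0.3, -1.0, -1.0]
opening: 72.1
```

arm_command:
  deltas: [0.7,0,0,0.5,0,0.7,0,0,0,0,0.7,0,0,0,0,0.7,0,0,0,0]

```text
time: 16.2
position: [499.6, -355.7, 38.9]
eef_rot: [0.82, 0.572, 0.001, 0.002]
contact_force: [0.3, 0.0, 0.3]
opening: 72.5
```

Run:
```python
from h import *
import pickle
s0=sensors.observe();c=snap('wrist','w12.png');s=sensors.observe();pickle.dump((c,s0),open('w12.pkl','wb'))
print(s['time'],s0['position'],s['position'],yaw(s),s['opening'],s['contact_force'])
```

```text
16.25 [ 499.60955377 -355.66441641   38.87587284] [ 499.58791854 -355.79119439   39.00538127] 1.2191200567726335 72.2290525372311 [ 0.30646978  0.5482421  -0.48312712]
```

View pics/w12.png

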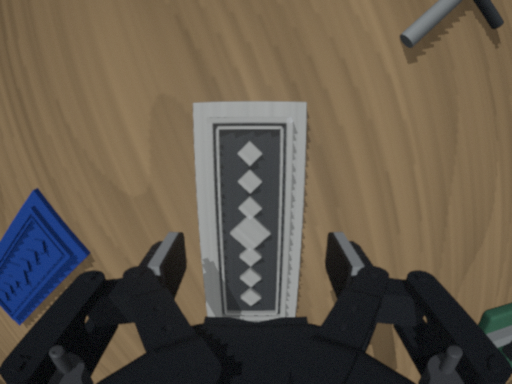

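Die between the fingers: edges at columns 200 and 303, pads at 185 and 328. Descending.

arm_command:
  deltas: [0.7,0.1,-0.1,1,0,0.7,0,0,1,0,0.7,0,0,0,0,0.7,0,0,0,0]

```text
time: 16.58
position: [496.4, -353.0, 15.1]
eef_rot: [0.82, 0.573, -0.0, -0.001]
contact_force: [0.4, -1.2, 0.3]
opening: 72.6
```

arm_command:
  deltas: [0.7,0,0,0.2,0,0.7,0,0,0.2,0,0.7,0,0,0,0]

```text
time: 16.83
position: [497.0, -353.3, 11.7]
eef_rot: [0.82, 0.573, -0.0, -0.0]
contact_force: [-0.1, -0.7, 1.4]
opening: 72.9
```

arm_command:
  deltas: [0.7,0,0,0.1,0,0.7,0,0,0.1,0,0.7,0,0,0,0]

```text
time: 17.08
position: [497.3, -353.4, 10.6]
eef_rot: [0.82, 0.573, -0.0, 0.0]
contact_force: [-1.0, 0.4, 4.1]
opening: 72.6
```

Bench contact at TCP ≈ 10.8, matching the swing model. Raising about 5.5 mm and closing on the flange.

arm_command:
  deltas: [0.7,0,0,-0.6,0,0.7,0,0,0,0,0.3,0,0,0,0,0.3,0,0,0,0,0.2,0,0,0,0]
  newtons: 40

```text
time: 17.5
position: [497.4, -353.6, 16.8]
eef_rot: [0.82, 0.573, -0.0, 0.0]
contact_force: [-1.5, 1.4, 4.9]
opening: 58.3
```

arm_command:
  deltas: [0,0,0,0,0,0,0,0,0,0,0,0,0,0,0]

```text
time: 17.75
position: [497.4, -353.6, 16.8]
eef_rot: [0.82, 0.573, -0.0, 0.0]
contact_force: [-1.9, -0.3, 5.0]
opening: 58.0
```

arm_command:
  deltas: [-0.2,0,0,0,0,-0.2,0,0,-0.5,0,-0.2,0,0,-1,0,-0.2,0,0,-2,0,-0.2,0,0,-2,0]
  newtons: 60

```text
time: 18.17
position: [496.2, -352.7, 71.0]
eef_rot: [0.82, 0.573, -0.0, -0.001]
contact_force: [0.1, -0.2, -1.7]
opening: 57.2
```

arm_command:
  deltas: [-0.2,0,0,-2,0,-0.2,0,0,0,0,-0.2,0,0,0,0]

```text
time: 18.42
position: [497.7, -353.7, 92.2]
eef_rot: [0.82, 0.573, 0.0, 0.001]
contact_force: [-0.5, 0.3, -2.7]
opening: 56.9
```

Run:
```python
from h import *
import pickle
s0=sensors.observe();c=snap('wrist','w13.png');s=sensors.observe();pickle.dump((c,s0),open('w13.pkl','wb'))
print(s['time'],s0['position'],s['position'],yaw(s),s['opening'],s['contact_force'])
h=cv2.cvtColor(c['color'],cv2.COLOR_RGB2HSV)
for k in blobs((h[:,:,1]<60)&(h[:,:,2]>110),(100,50,420,320),1500,40000):
    print(cv2.boundingRect(k))
    for z in(-14,-11,-8):
        P=np.array([tool(s0,fray(c,p[0],s0['position'][2]+z))[:2]*10 for p in k],np.float32);r=cv2.minAreaRect(P);print(z,r,P.min(0),P.max(0))
# plan: base centre from seated catches
L=np.array([621.8,65.3]);R=np.array([615.5,-54.4]);y=np.arctan2(-(L-R)[0],(L-R)[1]);ux=np.array([np.cos(y),np.sin(y)])
b=(L+R)/2-45*ux;print('base',b,y,np.hypot(*(L-R)));print('preplace',b-14*ux, 'tool yaw goal',y+np.pi/2)
```

```text
18.4667 [ 497.65860983 -353.74175088   92.18819388] [ 496.73243772 -353.2815583    90.82072346] 1.2196629700035198 57.28391873021349 [-0.23655556  0.12313167 -1.89784478]
(233, 213, 45, 107)
-14 ((-16.29522705078125, 2.2628049850463867), (23.122541427612305, 68.75377655029297), 81.50003051757812) [-50.6 -11.1] [18.2 12.1]
-11 ((-14.451051712036133, 2.2186965942382812), (22.542404174804688, 67.24665832519531), 81.56370544433594) [-48.  -10.8] [19.3 11.9]
-8 ((-12.549215316772461, 2.1845178604125977), (22.11953353881836, 65.84319305419922), 81.5206527709961) [-45.4 -10.6] [20.5 11.7]
(170, 103, 152, 214)
-14 ((11.521411895751953, -7.231658935546875), (121.28878784179688, 77.84700012207031), 0.1164528951048851) [-49.2 -46.2] [72.2 31.6]
-11 ((12.75, -7.100002288818359), (76.19999694824219, 118.69999694824219), 90.0) [-46.6 -45.2] [72.1 31. ]
-8 ((14.049999237060547, -6.900005340576172), (74.39997863769531, 116.09998321533203), 90.0) [-44.  -44.1] [72.1 30.3]
base [573.71219768   7.81514749] -0.052583061610941347 119.86567481977481
preplace [559.73154807   8.55097115] tool yaw goal 1.5182132651839553
```

The die is lifted and centred in the grip (end at +72 mm). Carrying it to about 14 mm in front of home over the base.

arm_command:
  deltas: [-0.2,0,0,0,-0.098,-0.2,0,0,0,-0.098,-0.2,0,0,0,-0.098,-0.2,4.05,0.47,0,0,-0.2,4.05,0.47,0,0]

```text
time: 18.88
position: [509.0, -274.9, 88.9]
eef_rot: [0.729, 0.684, -0.0, -0.001]
contact_force: [2.5, 0.9, -2.3]
opening: 57.0
```

arm_command:
  deltas: [-0.2,4.05,0.47,0,0,-0.2,4.05,0.47,0,0,-0.2,4.05,0.47,0,0,-0.2,4.05,0.47,0,0,-0.2,4.05,0.47,0,0]

```text
time: 19.3
position: [544.8, -70.3, 89.5]
eef_rot: [0.727, 0.687, -0.001, -0.001]
contact_force: [0.6, -0.2, -1.7]
opening: 57.0
```

arm_command:
  deltas: [-0.2,4.05,0.47,0,0,-0.2,4.05,0.47,0,0,-0.2,0,0,0,0,-0.2,0,0,0,0,-0.2,0,0,0,0]

```text
time: 19.72
position: [559.0, 7.9, 89.6]
eef_rot: [0.727, 0.687, -0.001, -0.001]
contact_force: [0.2, -1.0, -3.2]
opening: 57.3
```

Run:
```python
from h import *
s=sensors.observe();print(s['time'],s['position'],yaw(s),s['opening'],tool(s,[560,8.5,36.8]),s['joints'].round(2))
```

```text
19.7167 [559.04139705   7.86809893  89.59964221] 1.5146556784323735 57.295255524231656 [0.07 0.11 5.28] [ 0.67  0.4  -0.87  1.83  0.35  1.07 -0.38]
```

arm_command:
  deltas: [-0.2,0,0,2.5,0,-0.2,0,0,2,0,-0.2,0,0,0,0,-0.2,0,0,0,0,-0.2,0,0,0,0]

```text
time: 20.13
position: [560.4, 7.0, 46.5]
eef_rot: [0.728, 0.686, 0.0, 0.0]
contact_force: [0.9, 0.6, -2.0]
opening: 57.0
```

arm_command:
  deltas: [-0.2,0,0,0.3,0,-0.2,0,0,0.3,0,-0.2,0,0,0,0]

```text
time: 20.38
position: [560.2, 7.9, 40.1]
eef_rot: [0.727, 0.687, -0.0, 0.0]
contact_force: [0.1, 0.1, -2.1]
opening: 57.3
```

arm_command:
  deltas: [-0.2,0,0,0.2,0,-0.2,0,0,0.1,0,-0.2,0,0,0,0,-0.2,0,0,0,0]

```text
time: 20.72
position: [560.2, 8.2, 37.2]
eef_rot: [0.727, 0.687, -0.0, 0.0]
contact_force: [-1.1, -0.8, 0.1]
opening: 57.0
```

arm_command:
  deltas: [-0.2,0,0,0.1,0,-0.2,0,0,0,0,-0.2,0,0,0,0]

```text
time: 20.97
position: [560.3, 8.2, 37.1]
eef_rot: [0.727, 0.687, -0.0, 0.0]
contact_force: [-3.6, -1.3, 7.9]
opening: 57.4
```

The die touches down at 37.1, as expected. Releasing briefly so it lies flat, then gripping again.

arm_command:
  deltas: [0.55,0,0,-0.05,0,0.55,0,0,0,0,0.55,0,0,0,0,0,0,0,0,0,0,0,0,0,0]
  newtons: 40

```text
time: 21.38
position: [560.4, 8.3, 37.0]
eef_rot: [0.727, 0.687, 0.0, 0.0]
contact_force: [-1.9, -0.6, 4.3]
opening: 58.3
```

arm_command:
  deltas: [0,0,0,0,0,0,0,0,0,0,0,0,0,0,0,0,0,0,0,0]

```text
time: 21.72
position: [560.5, 8.3, 36.9]
eef_rot: [0.727, 0.687, 0.0, 0.0]
contact_force: [-1.1, -1.1, 4.9]
opening: 58.3
```

Run:
```python
from h import *
s=sensors.observe();print(s['time'],s['position'],yaw(s),s['opening'],s['contact_force'])
a=camera('top')['color'][100:240,190:330];b=camera('wrist')['color'][60:330,90:430]
i=np.hstack([cv2.resize(a,(350,350),interpolation=cv2.INTER_CUBIC),cv2.resize(b,(440,350),interpolation=cv2.INTER_CUBIC)])
cv2.imwrite('pics/p1.png',i[:,:,::-1])
```

```text
21.7167 [560.46152272   8.25790206  36.94880398] 1.513822670731928 58.34792763321222 [-1.08401588 -1.0839556   4.9270801 ]
```

View pics/p1.png

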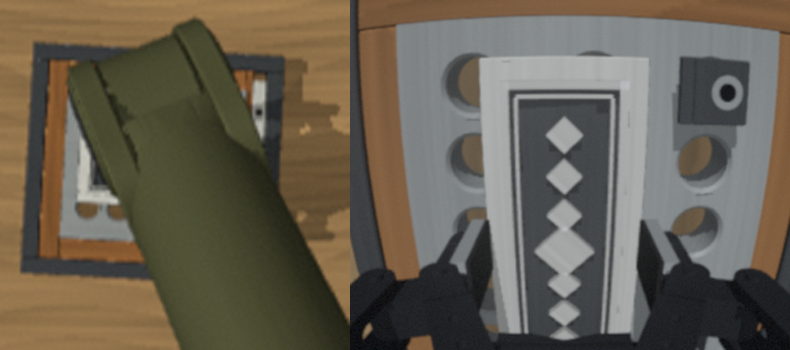

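The die lies flat and square with the base, and the left catch's lip faces it (wrist view (715,90)). Sliding away from the robot.

arm_command:
  deltas: [0,0,0.4,0,0,0,0,0.4,0,0,0,0,0.4,0,0,0,0,0,0,0,0,0,0,0,0]

```text
time: 22.23
position: [571.7, 7.9, 36.9]
eef_rot: [0.727, 0.687, -0.001, -0.0]
contact_force: [-4.7, 0.1, 7.6]
opening: 58.1
```

arm_command:
  deltas: [0,0,0.15,0,0,0,0,0.15,0,0,0,0,0,0,0,0,0,0,0,0]

```text
time: 22.57
position: [573.8, 7.9, 36.9]
eef_rot: [0.727, 0.687, -0.001, -0.001]
contact_force: [-6.3, -0.2, 10.8]
opening: 58.0
```

arm_command:
  deltas: [0,0,0.1,0,0,0,0,0.1,0,0,0,0,0,0,0,0,0,0,0,0]

```text
time: 22.9
position: [575.6, 7.8, 36.9]
eef_rot: [0.727, 0.687, -0.001, -0.001]
contact_force: [-6.9, -0.2, 10.6]
opening: 57.9
```

arm_command:
  deltas: [0,0,0.1,-0.03,0,0,0,0.1,0,0,0,0,0,0,0,0,0,0,0,0]

```text
time: 23.23
position: [576.0, 7.9, 36.9]
eef_rot: [0.727, 0.687, -0.003, -0.002]
contact_force: [-10.6, 0.2, 13.4]
opening: 58.2
```

arm_command:
  deltas: [0,0,0.1,0,0,0,0,0,0,0,0,0,0,0,0]

```text
time: 23.48
position: [576.1, 7.9, 37.0]
eef_rot: [0.727, 0.687, -0.004, -0.003]
contact_force: [-13.2, -0.8, 16.4]
opening: 58.0
```

arm_command:
  deltas: [0,0,0.1,0,0,0,0,0,0,0,0,0,0,0,0]

```text
time: 23.73
position: [576.2, 7.9, 37.0]
eef_rot: [0.727, 0.687, -0.004, -0.003]
contact_force: [-16.2, 0.5, 18.0]
opening: 58.0
```

It stops at x = 576.2 with force building. I'll check the moment balance and look.

Run:
```python
from h import *
import pickle
s=sensors.observe();print(s['time'],s['position'],yaw(s),s['opening'],s['contact_force'],s['torque'])
w=camera('wrist');sd=camera('side');t=camera('top');pickle.dump((w,sd,t,s),open('p2.pkl','wb'))
a=sd['color'][120:240,170:310];b=w['color'][60:330,90:430]
i=np.hstack([cv2.resize(a,(408,350),interpolation=cv2.INTER_CUBIC),cv2.resize(b,(390,350),interpolation=cv2.INTER_CUBIC)])
c=w['color'][60:150,300:430]; k=cv2.resize(c,(361,250),interpolation=cv2.INTER_CUBIC)
d=cv2.resize(t['color'][120:200,210:310],(312,250),interpolation=cv2.INTER_CUBIC)
j=np.zeros((250,798,3),np.uint8);j[:,:361]=k;j[:,400:712]=d
cv2.imwrite('pics/p2.png',np.vstack([i,j])[:,:,::-1])
```

```text
23.7333 [576.19223585   7.85029477  36.95344272] 1.5141843117304776 58.045268886335606 [-16.19046788   0.45469998  18.00078433] [ 0.07355804  3.09766551 -0.13919493]
```

View pics/p2.png

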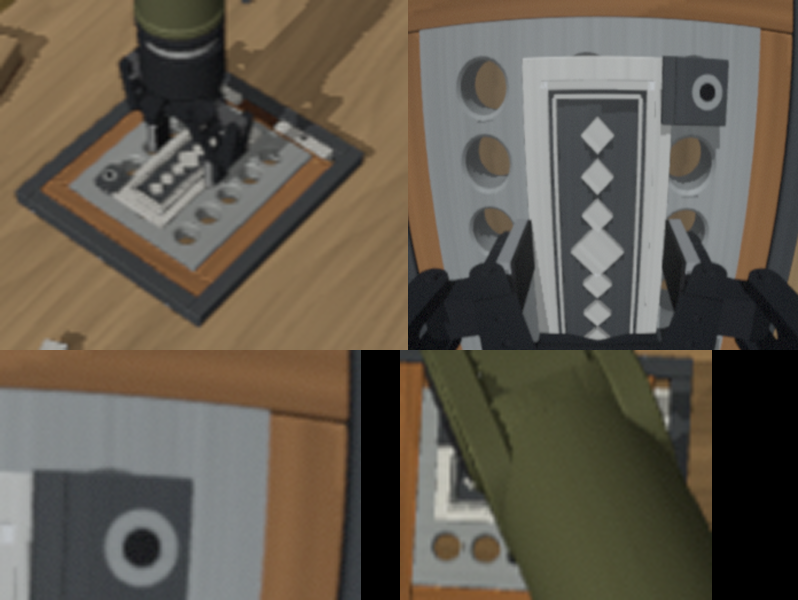

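Run:
```python
from h import *
import pickle
w,sd,t,s=pickle.load(open('p2.pkl','rb'));g=cv2.cvtColor(w['color'],cv2.COLOR_RGB2GRAY).astype(int)
sx=340/390;sy=270/350
for r in (75,95,110,140,160,185):
    v=int(60+r*sy);row=g[v,295:340];print(r,v,row.tolist())
    # left edge
    L=g[v,180:225];u0=180+np.argmax(np.diff(L));print('  left edge',u0+.5,tool(s,fray(w,(u0+1,v),26))*10)
for u,v,z in((300,118,30.5),(311,118,30.5),(311,118,26)):print(u,v,tool(s,fray(w,(u,v),z))*10)
```

```text
75 117 [175, 173, 175, 174, 174, 174, 172, 173, 173, 176, 174, 174, 171, 169, 169, 158, 115, 72, 64, 68, 67, 71, 66, 68, 70, 67, 67, 65, 58, 58, 64, 66, 67, 67, 67, 66, 66, 67, 63, 63, 64, 66, 64, 65, 65]
  left edge 189.5 [ 65.6 -29.2  11.1]
95 133 [58, 60, 83, 127, 162, 171, 172, 171, 171, 171, 173, 172, 171, 167, 152, 119, 80, 65, 65, 68, 69, 70, 69, 71, 71, 71, 68, 65, 61, 63, 67, 67, 68, 67, 67, 68, 67, 65, 66, 64, 67, 68, 85, 114, 130]
  left edge 216.5 [ 57.9 -16.8  11. ]
110 144 [85, 74, 99, 143, 165, 170, 171, 171, 171, 165, 153, 164, 169, 164, 154, 114, 71, 63, 68, 66, 68, 68, 71, 67, 69, 67, 64, 61, 63, 66, 67, 67, 70, 68, 69, 65, 66, 64, 65, 65, 66, 68, 64, 66, 64]
  left edge 215.5 [ 52.8 -17.4  11. ]
140 168 [73, 94, 132, 162, 167, 170, 169, 169, 171, 172, 171, 169, 167, 168, 169, 171, 172, 172, 172, 172, 171, 172, 168, 153, 112, 99, 99, 93, 88, 87, 85, 85, 83, 85, 84, 86, 84, 82, 85, 88, 91, 91, 93, 93, 94]
  left edge 216.5 [ 41.5 -17.2  11.1]
160 183 [77, 109, 147, 164, 169, 170, 168, 168, 172, 171, 170, 166, 166, 167, 170, 172, 173, 172, 172, 172, 172, 171, 157, 112, 88, 90, 90, 89, 88, 88, 88, 85, 86, 85, 85, 83, 83, 83, 86, 87, 89, 93, 93, 94, 94]
  left edge 216.5 [ 34.2 -17.5  11.1]
185 202 [101, 140, 163, 167, 168, 169, 166, 160, 161, 167, 166, 167, 168, 171, 172, 172, 173, 172, 172, 172, 171, 161, 146, 142, 143, 137, 129, 122, 118, 120, 120, 121, 120, 118, 115, 117, 119, 121, 123, 124, 124, 122, 122, 120, 120]
  left edge 217.5 [ 24.7 -17.3  11.1]
300 118 [65.1 20.3  6.1]
311 118 [65.2 25.3  6. ]
311 118 [65.  26.1 10.5]
```

The lip now covers about 10 px (4.5–5 mm) of the die edge beside catch A, so the edge is in against the head. The moment about vertical is only −0.14 N·m at 16 N of push. One-sided contact at 60 mm would give about 0.6 or more, so both catches bear. Handing in while still pressing.

Run:
```python
from h import *
s=sensors.observe();print(s['time'],s['position'],s['contact_force'],s['opening']);print(job_done())
```

```text
23.8833 [576.19773799   7.84796019  36.94413522] [-16.26298718   0.09924898  19.57044169] 58.047766689907384
the job is handed in; nothing more can be done
None
```

I've put both dark catches in the end bores of the back row, heads down and lips towards the robot. The die lies flat on the base, slid back under the lips, and the fingers are still holding it pressed home. I handed the job in at 23.9 s, and no other part was touched.

**What the last checks showed**
- **Catches:** each stopped within about 0.2 mm of its expected seated height with a light push. From above, both heads measured square and the right size.
- **Die at catch A (left):** the lip covers about 4.5–5 mm of the die's edge, so the edge is right up against the catch.
- **Holding force:** the fingers push about 16 N away from the robot and 20 N downwards. The twist about vertical is only −0.14 N·m, so the load is on both catches, not just one.

**What disagreed or could not be checked**
- **Catch B (right):** the gripper hid it at the end, so the die's contact there rests on the balanced twist, not on a picture.
- **Die position:** the arm reading puts the die's centre only about 2.5 mm behind the base's centre, where 4 to 6 mm was expected. The calibration is good to about 2 mm and the fingers flex under load, so I relied on the picture and the force.
- **Finger opening:** it read about 2 mm less than the size of the gripped parts throughout.
- **Pictures:** I viewed 12 against the budget of 10.

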